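Put the soldering iron back in its cage stand

TASK

Someone has hung the soldering iron in the tool rack: lift it out and put it back in its own stand, lowering it upright through the cage's rings and pushing it down between the spring leaves until its black collar sits home in the lowest, smallest ring, then let go. The cage may be set a little off and at any height, so feel the way in and push gently, because the iron's heater is brittle. Leave the other tools and things on the table as they are.

Things in the scene. Friction and masses are not known exactly. Their poses are not given: they have to be found in the camera images.
- iron_grip (a point): soldering iron, no cord, 179 mm long, hanging upright, tip down: blue round handle 24 mm thick, 87 to 175 mm above the tip. This point lies on its axis in the upper handle, 150 mm above the tip, where it is best held; z runs along the iron, up from tip to handle. Mass 0.1 to 0.17 kg. Its brittle heater breaks if it is pushed into the stand, down or sideways, with more than about 13 N
- iron_collar (a point): on the iron's axis 77 mm above the tip, at the lower end of its black collar, which widens like a cone from 20 mm thick here to 29 mm thick 5 mm higher
- iron_tip (a point): the point of the iron's copper tip, on its axis. The steel barrel is 14 mm thick from 38 to 77 mm above the tip and tapers below that to a 7 mm shank, 26 mm above the tip
- rack: wooden tool rack, fixed, 236 mm (y) by 60 mm (x), top board 92 mm above the table; origin under its middle. Four 19 mm holes in a row along its y axis, at y = -81, -27, 27 and 81 mm; a tool hangs loosely in each by its collar or handle (the iron's tip then 15 mm above the table). Any of the four may be the iron
- stand: the iron's stand, fixed: black base plate 130 mm (x) by 170 mm (y), 8 mm thick, with a yellow sponge; at x = 47, y = -30 mm a steel rod up to 136 mm above the table, from which an arm towards -x carries an upright wire cage: three level rings on one axis, 15 mm apart, clear openings 44, 34 and 23 mm from the top down, wire 4 mm. Origin under the plate's middle
- stand_ring (a point): fixed to the stand's base, 102 mm above the table: nominal middle of the cage's lowest ring; axes as the stand's. The cage is set by hand and not measured: the true middle lies up to 12 mm higher or lower, 4 mm off along x and 5 mm along y, and stays as set. With the iron home, its collar point lies in this ring's true middle (within 1 mm)
- stand_leaves (a point): fixed to the stand's base, 29 mm under stand_ring: nominal middle of three brass spring leaves hung from the lowest ring, 10 mm free between them. The barrel spreads them: they push the iron towards the cage's true axis, about 1 N per mm off it, and resist the push down by 2 to 6 N (more than its weight); once the collar meets the lowest ring the push soon passes 9 N
- solder_reel: bystander: reel of solder lying flat, 60 mm wide, 38 mm high
- solder_pump: bystander: blue and silver desoldering pump, 195 mm long, lying
- glue_gun: bystander: black glue gun with orange nozzle lying on its side, about 270 by 150 mm
- breadboard: bystander: white breadboard 165 by 55 mm with parts in it
- pliers: bystander: small black-handled pliers, 120 mm long
- screwdriver: bystander: red-handled screwdriver hanging in the rack; origin on its axis at the rack's top board, its handle 27 mm thick and up to 56 mm high
- nut_driver: bystander: yellow-handled nut driver hanging in the rack; origin on its axis at the rack's top board, its handle 27 mm thick and up to 56 mm high
- scraper: bystander: green-handled scraper hanging in the rack; origin on its axis at the rack's top board, its handle 27 mm thick and up to 56 mm high
There are look-alikes about, which are no part of the job. What is shaped like the part that bears iron_grip but pink is not meant.

How it is judged (in metres and radians):
On the way, in this order (a step that is already met when the one before it is completed fails the run):
1. the iron is drawn up out of the rack (height (world z) of iron_tip above 0.1 m), for 0.1 s.
2. the iron is let down upright inside the cage, its tip below the lowest ring (height (world z) of iron_tip below 0.075 m and horizontal distance between iron_tip and stand_ring below 0.015 m and angle between iron_grip's own z axis and vertical below 0.15 rad), for 0.1 s.
At the end, for the whole second after the job is handed in: The iron stands upright in the cage (within 4 degrees), its collar home in the lowest ring: the collar point no more than 1 mm above (4 mm below) the level of that ring's true middle and within 3 mm of it sideways; released and at rest (z of iron_collar in the frame of lowest_ring between -0.004 and 0.001 m and horizontal distance between iron_collar and lowest_ring below 0.003 m and angle between iron_grip's own z axis and vertical below 0.07 rad and linear speed of iron below 0.01 m/s); the robot touches nothing.
It fails at once if the iron is forced: its contact forces with the stand, the pinch of the leaves (about 7 N) included, add up to more than 22 N (contact force between iron and stand above 22 N).
It fails at once if another tool or thing on the table is moved by more than 30 mm (distance of any of screwdriver, nut_driver, scraper, solder_reel, solder_pump, glue_gun, breadboard, pliers from where it was at the start of the episode above 0.03 m).
It also fails if it takes over 67 s, if anything falls off the work surface, if the arm or the gripper's body presses on something with over 40 N, if the wrist force passes 120 N, or if a joint passes its speed limit or range.

ROBOT

A 7-joint arm with a two-finger parallel gripper is mounted at the origin on the work surface. World frame = base frame: x ahead of the robot, y to its left, z up, the work surface at z = 0. Lengths are in m, angles in degrees, forces in N, time in s.
With the tool pointing down it reaches from about 0.35 to 0.9 m from the base axis. Payload 8.1 kg.
Tool frame: the origin (TCP) lies on the front face of the gripper's body, between the roots of the fingers; the fingertips stand 66 mm ahead of it and the grasp point (between the pads) lies bot.pinch_z ahead of it (bot.pinch_z is the distance from the TCP to the grasp point, in m); z points along the fingers, y is the line along which they close (so a half turn about z gives the same grasp; the last joint's range is limited). The gripper opens to 92 mm and grips with 3 to 60 N. Pads are 19 mm wide; open, the fingers measure 130 mm over their backs; the gripper's body (75 mm by 190 mm) begins 47 mm behind the grasp point.
Start: joints at [-74.863, 24.895, 1.432, 90.138, -0.665, 64.973, -4.303], TCP at [0.224, 0.583, 0.292] pointing down, gripper open.
Joint ranges: [-149.89, 149.89], [-25.12, 119.58], [-72.63, 75.52], [4.76, 147.25], [-75.54, 255.54], [6.69, 114.76], [-157.13, 157.13]. Speed limits (degrees/s): [127.2, 127.2, 172.46, 172.46, 180, 180, 180].

INTERFACE

Orientations are given as a 3x3 rotation matrix whose columns are the frame's x, y, z axes.
In Python, from plant import bot, viewer, sign_off gives the robot as it stands. The module is installed in compiled form; this text tells all that it offers.
- The arm moves only by the tool send_rows, never from a script. Its argument "rows" is a list of rows, each a list of 5 numbers: the shift along the tool's x, y, z in units of 30 mm (1.0 is 30 mm), then the turn about the tool's z in rad, then the opening, from 0 (shut) to 1 (fully open). A call has 1 to 8 rows; each row shifts and turns the commanded pose from where the row before left it, along the tool's axes as they then stand; what a row does not reach is not made up. A row lasts 1/10 s, in which the tool goes at most 50 mm and 8.59 degrees, less where a joint would pass 70% of its speed; a pose out of reach is approached as far as the arm can. A call is refused whole if a number of a shift passes 1 or a number of a turn 0.15, either way. A call with a gripper value outside its range is refused whole. The fingers move at their own pace and stop on an object; the grip force is fixed at half the most. Time passes only in rows, so rows that do not move let the fingers close. It gives the time, the measured TCP pose, the force, the opening and the grip force at its end, in the units of the state.
- bot.read_state(): the state, without advancing time (a new reading comes with each control period).
- viewer.get_image(name): name is "scene" or "top" or "wrist"; returns (picture, depth): 420x560x3 uint8, red, green, blue; 420x560 float32, m along the optical axis (not along the pixel's ray), 0 where there is no reading.
- viewer.camera_params(name): a dict with "intrinsics" (3x3 intrinsics, pixels), "rvec" (rotation vector, rad) and "tvec" (3), from world to camera coordinates, as OpenCV has them. Camera axes: x right, y down, z forward; pixel columns grow to the right and rows downward; lengths in m; the calibration is good to about 2 mm. A picture is of the moment at which its call begins: read the wrist's pose just before it. camera_params takes no time and is no camera call; for the wrist camera it gives the pose at the moment of the call.
- sign_off(): hands the job in; it is judged then, once.
The state is a dict: "t": time; "joint_pos": joint angles; "qd": joint speeds; "joint_efforts": joint torques, N m; "ee_pos": TCP position; "ee_rot": TCP orientation; "contact_force": force on the tool from outside, world axes, zero at the start; "ft_torque": the same for the moment, N m; "width": finger opening in m; "grasp_force": force on a finger pad.
Only numpy, scipy, OpenCV 4.12 (cv2) and the standard library are available. Lean on these libraries where they do the work, as an engineer would, in place of code of your own. Each camera call takes 0.05 s, during which the arm holds its last target. There are 200 camera calls.

## Working session

There is one attempt and no reset: what is moved stays moved. The work goes in short steps, Python scripts to look and compute and a tool call to move; the robot and the scene stay as the last step left them, time stands still between calls to the robot, and variables do not carry over. Pictures are saved under pics/ and viewed, at most 10 in all, crops included, and the job is handed in when it is done.

Besides the shell and the picture viewer there is one more tool, called after ">>>" in YAML: its name, and indented under it one key for each argument. send_rows: Moves the arm, as the interface text tells. Its arguments: {"type":"object","properties":{"rows":{"type":"array","items":{"type":"array","items":{"type":"number"}}}},"required":["rows"]}

```bash
mkdir -p pics
cat > h.py <<'E'
import numpy as np, cv2
from plant import bot, viewer
def grab(n):
    p=viewer.camera_params(n); im,d=viewer.get_image(n)
    R=cv2.Rodrigues(np.array(p['rvec'],float))[0]; return im,d,np.array(p['intrinsics']),R,np.array(p['tvec'],float).ravel()
def cloud(g):
    im,d,K,R,t=g; v,u=np.mgrid[:d.shape[0],:d.shape[1]]
    pc=np.stack([(u-K[0,2])/K[0,0]*d,(v-K[1,2])/K[1,1]*d,d],-1)
    return (pc-t)@R
def proj(g,X):
    im,d,K,R,t=g; c=R@np.array(X)+t; return (K@c)[:2]/c[2]
def ray(g,u,v,z):
    im,d,K,R,t=g; r=R.T@np.linalg.inv(K)@[u,v,1]; c=-R.T@t; return c+r*(z-c[2])/r[2]
E
python3 - <<'E'
from h import *
import pickle
s=bot.read_state(); print(s, bot.pinch_z)
G={}
for n in("scene","top"):
    g=G[n]=grab(n); cv2.imwrite(f'pics/{n}0.png',cv2.cvtColor(g[0],cv2.COLOR_RGB2BGR)); print(n,-g[3].T@g[4],g[3][2])
pickle.dump(G,open('g0.pkl','wb'))
E
```

```text
{'t': 0.0, 'joint_pos': array([-74.86080227,  24.93810494,   1.43063964,  90.19089892,
        -0.66387124,  64.97381797,  -4.3038965 ]), 'qd': array([-0.02043842, -0.0232107 ,  0.07418762, -0.02499444, -0.05508157,
       -0.04439699, -0.06047443]), 'joint_efforts': array([-4.67650116e-04, -6.67862034e+01,  9.84622948e-01, -3.14454782e+01,
       -6.05442119e-02,  4.31448966e-02,  1.67554613e-04]), 'ee_pos': array([0.22405543, 0.58300155, 0.2914148 ]), 'ee_rot': array([[-9.33441303e-01,  3.58729899e-01, -4.39630486e-04],
       [ 3.58730132e-01,  9.33439962e-01, -1.59016024e-03],
       [-1.60069357e-04, -1.64202995e-03, -9.99998639e-01]]), 'contact_force': array([-0.17860122, -0.29613326, -0.65902852]), 'ft_torque': array([ 0.00550385,  0.00499614, -0.00962126]), 'grasp_force': 0.0, 'width': 0.09176960285740177} 0.0467
scene [1.45414191 0.5082348  0.81253487] [-0.69859714 -0.42350883 -0.57671684]
top [ 0.43589653 -0.01533158  1.33007438] [ 0.13197713 -0.00860221 -0.99121544]
```

View pics/scene0.png

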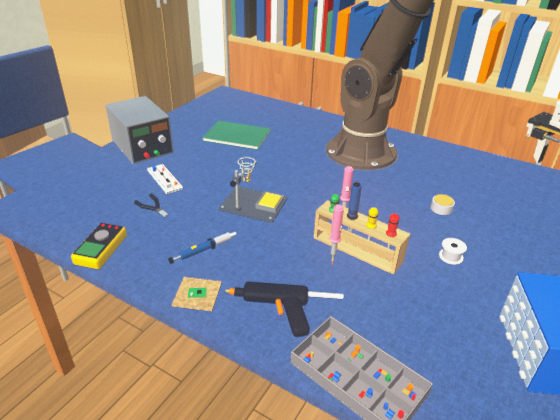

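View pics/top0.png

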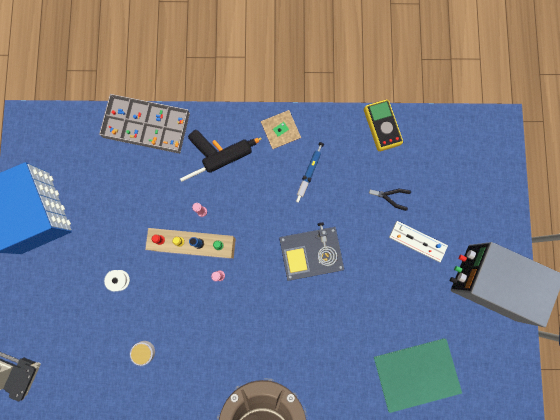

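The scene shows the blue iron in the rack, at about (355,200) in the scene view and (196,242) in the top view. Pink look-alikes stand before and behind the rack, and the cage is at (326,257) in the top view. Next I'll measure them.

Run:
```python
from h import *
import pickle
G=pickle.load(open('g0.pkl','rb'))
P=[];C=[]
for n in G:
    g=G[n]; c=cloud(g); hsv=cv2.cvtColor(g[0],cv2.COLOR_RGB2HSV); m=g[1]>0
    z=c[...,2]; H,S,V=[hsv[...,i].astype(int) for i in range(3)]
    box=(c[...,0]>.25)&(c[...,0]<.75)&(c[...,1]>.05)&(c[...,1]<.5)&m
    def rep(nm,mm):
        q=c[mm]; print(n,nm,len(q),'med',np.median(q,0).round(4),'p5',np.percentile(q,3,axis=0).round(4),'p95',np.percentile(q,97,axis=0).round(4)) if len(q)>5 else print(n,nm,len(q))
    rep('blue',box&(z>.105)&(H>100)&(H<130)&(S>80))
    pk=box&(z>.03)&((H>160)|(H<4))&(S>60)&(S<170)&(V>150)
    k,l,st,ce=cv2.connectedComponentsWithStats(pk.astype(np.uint8))
    for i in range(1,k):
        if st[i,4]>25: rep('pink%d'%i,l==i)
    rep('red',box&(z>.1)&((H>172)|(H<6))&(S>180))
    rep('yel',box&(z>.1)&(H>22)&(H<32)&(S>180))
    rep('grn',box&(z>.1)&(H>50)&(H<85)&(S>120))
    b=box&(abs(z-.092)<.006)&(H>8)&(H<25)&(S>50)&(S<170)
    q=c[b][:,:2].astype(np.float32); r=cv2.minAreaRect(q*1000); print(n,'board',r)
    sb=(c[...,0]>.3)&(c[...,0]<.7)&(c[...,1]>-.4)&(c[...,1]<.0)&m
    rep('sponge',sb&(H>22)&(H<32)&(S>150)&(z<.04))
    pl=sb&(abs(z-.008)<.008)&(S<80)&(V<110)
    k,l,st,ce=cv2.connectedComponentsWithStats(pl.astype(np.uint8)); i=1+np.argmax(st[1:,4]); rep('plate',l==i); print(cv2.minAreaRect((c[l==i][:,:2]*1000).astype(np.float32)))
    rep('cage',sb&(z>.07)&(z<.17))
g=G['top']; 
for x0,x1,y0,y1,f,nm in((270,360,210,290,8,'topcage'),):
    cv2.imwrite('pics/topcage.png',cv2.cvtColor(cv2.resize(g[0][y0:y1,x0:x1],None,fx=f,fy=f,interpolation=cv2.INTER_CUBIC)[:600,:800],cv2.COLOR_RGB2BGR))
```

```text
scene blue 251 med [0.5163 0.1817 0.1559] p5 [0.507  0.1693 0.1092] p95 [0.5206 0.1902 0.1897]
scene pink1 280 med [0.4287 0.1239 0.1351] p5 [0.4168 0.1114 0.0826] p95 [0.4339 0.1324 0.1773]
scene pink2 352 med [0.606  0.1773 0.1341] p5 [0.5941 0.1647 0.0838] p95 [0.6106 0.1858 0.1775]
scene red 107 med [0.525  0.286  0.1342] p5 [0.5133 0.2772 0.1021] p95 [0.5295 0.2928 0.1482]
scene yel 109 med [0.5199 0.2331 0.1297] p5 [0.5091 0.223  0.1006] p95 [0.524  0.2406 0.1423]
scene grn 64 med [0.5087 0.1238 0.1325] p5 [0.497  0.1158 0.1041] p95 [0.5149 0.1328 0.1385]
scene board ((510.25909423828125, 204.35198974609375), (239.34698486328125, 67.52142333984375), 85.54761505126953)
scene sponge 192 med [ 0.4647 -0.0944  0.0231] p5 [ 0.4363 -0.1181  0.02  ] p95 [ 0.4928 -0.0705  0.0265]
scene plate 83 med [ 0.6643 -0.3784  0.0102] p5 [ 0.6289 -0.3988  0.006 ] p95 [ 0.6764 -0.3534  0.0139]
((649.8126831054688, -377.6622314453125), (52.607261657714844, 47.78046798706055), 5.627324104309082)
scene cage 329 med [ 0.4966 -0.159   0.1144] p5 [ 0.4523 -0.1884  0.0734] p95 [ 0.564  -0.1467  0.1343]
t
[... 373 characters left out ...]
 yel 28 med [0.5065 0.2219 0.1376] p5 [0.5006 0.2188 0.1003] p95 [0.5157 0.2344 0.1422]
top grn 60 med [0.4994 0.1206 0.1365] p5 [0.4912 0.1111 0.102 ] p95 [0.5098 0.1297 0.1409]
top board ((508.4620056152344, 202.8449249267578), (236.20457458496094, 59.16799545288086), 84.88886260986328)
top sponge 12 med [ 0.4345 -0.0781  0.0228] p5 [ 0.4296 -0.109   0.0198] p95 [ 0.4765 -0.0695  0.0255]
top plate 115 med [ 0.6544 -0.3752  0.011 ] p5 [ 0.6243 -0.3982  0.0056] p95 [ 0.6727 -0.3488  0.0149]
((650.0257568359375, -369.7428283691406), (57.571895599365234, 54.915218353271484), 87.29524230957031)
top cage 355 med [ 0.4862 -0.1659  0.1174] p5 [ 0.4506 -0.1923  0.0759] p95 [ 0.5588 -0.1498  0.1373]
```

View pics/topcage.png

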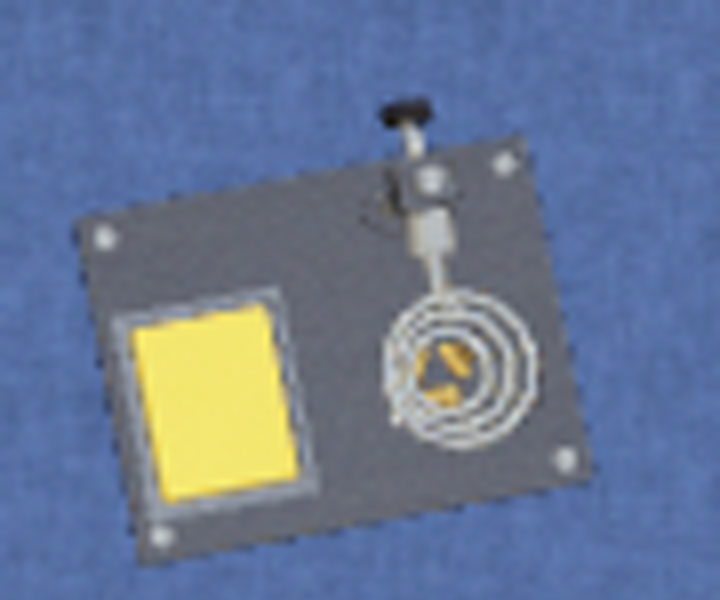

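The crop shows the plate and the cage, with the outer ring centred near crop pixel (461,369), the lowest ring near (448,370), and the brass leaves below. I'll turn the gripper towards the rack axes, then survey the cage from the wrist camera before grasping.

>>> send_rows:
  rows:
    - [0,0,-1,0.15,1]
    - [0,0,-1,0.15,1]
    - [0,0,-1,0.15,1]
    - [0,0,0,0.15,1]
    - [0,0,0,0.15,1]
    - [0,0,0,0.15,1]
    - [0,0,0,0.15,1]
    - [0,0,0,0.15,1]

```text
t: 0.9
ee_pos: [0.224, 0.5832, 0.3818]
ee_rot: [[0.002, 1.0, -0.0], [1.0, -0.002, -0.001], [-0.001, -0.0, -1.0]]
contact_force: [-0.8, -0.7, -0.0]
width: 0.092
grasp_force: 0.0
```

```bash
cat >> h.py <<'E'
def go(x,y,z,yaw=-5.0):
    "tool-axis shift in units of 30 mm to bring the TCP to x,y,z, and turn (rad) to bring tool y to yaw (deg)"
    s=bot.read_state(); R=s['ee_rot']; a=np.degrees(np.arctan2(R[1,1],R[0,1]))
    w=(a-yaw+90)%180-90
    print('t',round(s['t'],2),'pos',s['ee_pos'].round(4),'yaw',a.round(2),'tilt',R[:,2].round(4),'F',s['contact_force'].round(2),'w',round(s['width'],4),'shift',(R.T@(np.array([x,y,z])-s['ee_pos'])/.03).round(3),'turn',np.radians(w).round(4))
E
python3 - <<'E'
from h import *
go(.47,-.17,.36)
p=viewer.camera_params('wrist'); s=bot.read_state()
R=cv2.Rodrigues(np.array(p['rvec']))[0]; c=-R.T@np.array(p['tvec']).ravel()
print(s['ee_rot'].T@(c-s['ee_pos']), s['ee_rot'].T@R.T, p['intrinsics'])
import pickle
G=pickle.load(open('g0.pkl','rb'))
for z in (0.008,):
  P=np.array([ray(G['top'],270+u/8-.5,210+v/8-.5,z)[:2] for u,v in((78,218),(522,137),(590,478),(140,562))]); print(P.round(4),P.mean(0)); print(np.linalg.norm(P-np.roll(P,-1,0),axis=1))
for z in (.09,.102,.115): print(ray(G['top'],270+448/8-.5,210+370/8-.5,z))
E
```

```text
t 0.9 pos [0.224  0.5832 0.3818] yaw -0.13 tilt [-3.e-04 -9.e-04 -1.e+00] F [-0.84 -0.65 -0.02] w 0.092 shift [-25.089   8.255   0.746] turn 0.085
[ 6.95987283e-02 -5.18061226e-05 -9.37285894e-02] [[-1.74574973e-04 -9.65464747e-01 -2.60533666e-01]
 [ 9.99999333e-01  1.28953438e-04 -1.14793171e-03]
 [ 1.14188431e-03 -2.60533692e-01  9.65464081e-01]] [[377.78523791   0.         278.62993302]
 [  0.         377.78523791 212.19454111]
 [  0.           0.           1.        ]]
[[ 0.5313 -0.0473]
 [ 0.5621 -0.2115]
 [ 0.4371 -0.2346]
 [ 0.4062 -0.0701]] [ 0.48415521 -0.1408443 ]
[0.16706067 0.12706199 0.1673667  0.1272128 ]
[ 0.47366206 -0.17266965  0.09      ]
[ 0.47329661 -0.17114712  0.102     ]
[ 0.47290071 -0.1694977   0.115     ]
```

>>> send_rows:
  rows:
    - [-1,0.33,0,0,1]
    - [-1,0.33,0,0,1]
    - [-1,0.33,0,0,1]
    - [-1,0.33,0,0,1]
    - [-1,0.33,0,0,1]
    - [-1,0.33,0,0,1]
    - [-1,0.33,0,0,1]
    - [-1,0.33,0,0,1]

```text
t: 1.7
ee_pos: [0.3045, 0.3423, 0.382]
ee_rot: [[-0.004, 1.0, -0.0], [1.0, 0.004, -0.0], [-0.0, -0.0, -1.0]]
contact_force: [0.3, -0.9, 0.1]
width: 0.0918
grasp_force: 0.0
```

>>> send_rows:
  rows:
    - [-1,0.33,0,0,1]
    - [-1,0.33,0,0,1]
    - [-1,0.33,0,0,1]
    - [-1,0.33,0,0,1]
    - [-1,0.33,0,0,1]
    - [-1,0.33,0,0,1]
    - [-1,0.33,0,0,1]
    - [-1,0.33,0,0,1]

```text
t: 2.5
ee_pos: [0.3844, 0.1026, 0.3821]
ee_rot: [[-0.004, 1.0, -0.0], [1.0, 0.004, 0.0], [0.0, -0.0, -1.0]]
contact_force: [0.4, 0.7, -0.6]
width: 0.0921
grasp_force: 0.0
```

>>> send_rows:
  rows:
    - [-1,0.33,0,0,0.65]
    - [-1,0.33,0,0,0.65]
    - [-1,0.33,0,0,0.65]
    - [-1,0.33,0,0,0.65]
    - [-1,0.33,0,0,0.65]
    - [-1,0.33,0,0,0.65]
    - [-1,0.33,0,0,0.65]
    - [0,0,0,0,0.65]

```text
t: 3.3
ee_pos: [0.4548, -0.1095, 0.3823]
ee_rot: [[0.002, 1.0, 0.0], [1.0, -0.002, -0.002], [-0.002, 0.0, -1.0]]
contact_force: [-0.2, 0.8, -0.0]
width: 0.0597
grasp_force: 0.0
```

Run:
```python
from h import *
import pickle
go(.47,-.17,.36)
g=grab('wrist'); pickle.dump(g,open('w1.pkl','wb')); cv2.imwrite('pics/w1.png',cv2.cvtColor(g[0],cv2.COLOR_RGB2BGR))
```

```text
t 3.3 pos [ 0.4548 -0.1095  0.3823] yaw -0.09 tilt [ 5.0e-04 -2.2e-03 -1.0e+00] F [-0.2   0.82 -0.02] w 0.0597 shift [-2.013  0.51   0.749] turn 0.0857
```

View pics/w1.png

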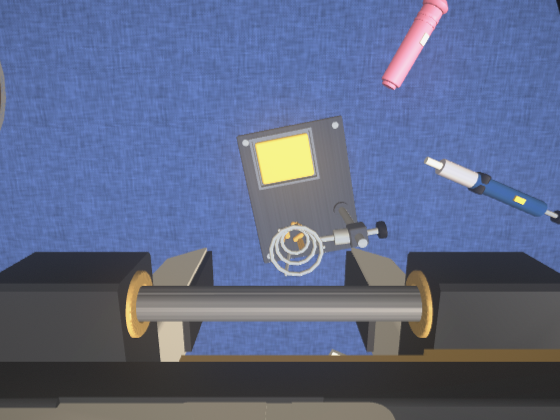

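The wrist view shows the cage at about (296,250), unoccluded. I'll move closer so it is better centred.

>>> send_rows:
  rows:
    - [-1,0.25,0.5,0,0.65]
    - [-1,0.25,0.5,0,0.65]
    - [-1,0,0.5,0,0.65]
    - [-0.5,0,0,0,0.65]
    - [0,0,0,0,0.65]
    - [0,0,0,0,0.65]

```text
t: 3.95
ee_pos: [0.47, -0.2095, 0.337]
ee_rot: [[-0.004, 1.0, -0.001], [1.0, 0.004, 0.001], [0.001, -0.001, -1.0]]
contact_force: [0.0, 0.3, 0.2]
width: 0.0596
grasp_force: 0.0
```

Run:
```python
from h import *
import pickle
go(.47,-.17,.36)
g=grab('wrist'); pickle.dump(g,open('w2.pkl','wb'))
c=cloud(g); z=c[...,2]; u,v=proj(g,(.473,-.171,.115)); print(u,v)
m=(g[1]>0)&(np.hypot(c[...,0]-.473,c[...,1]+.171)<.04)&(z>.04)&(z<.18)
print(np.histogram(z[m],np.arange(.04,.18,.004)))
x0,y0=int(u)-80,int(v)-60
x0=max(x0,0);y0=max(y0,0)
im=cv2.resize(g[0][y0:y0+120,x0:x0+160],None,fx=5,fy=5,interpolation=cv2.INTER_CUBIC); print(x0,y0)
cv2.imwrite('pics/w2c.png',cv2.cvtColor(im,cv2.COLOR_RGB2BGR))
```

```text
t 3.95 pos [ 0.47   -0.2095  0.337 ] yaw 0.25 tilt [-5.e-04  9.e-04 -1.e+00] F [0.01 0.29 0.18] w 0.0596 shift [ 1.317  0.004 -0.765] turn 0.0916
283.0427128223564 149.39910316555267
(array([  0,   0,   0,   0,   0,   0,   0,   0,  65, 151,  21,  14,  16,
        14,   6,  79, 404,  56,  94, 494, 290,  10,   1, 986,  55,   0,
         0,   0,   0,   0,   0,   0,   0,   0]), array([0.04 , 0.044, 0.048, 0.052, 0.056, 0.06 , 0.064, 0.068, 0.072,
       0.076, 0.08 , 0.084, 0.088, 0.092, 0.096, 0.1  , 0.104, 0.108,
       0.112, 0.116, 0.12 , 0.124, 0.128, 0.132, 0.136, 0.14 , 0.144,
       0.148, 0.152, 0.156, 0.16 , 0.164, 0.168, 0.172, 0.176]))
203 89
```

View pics/w2c.png

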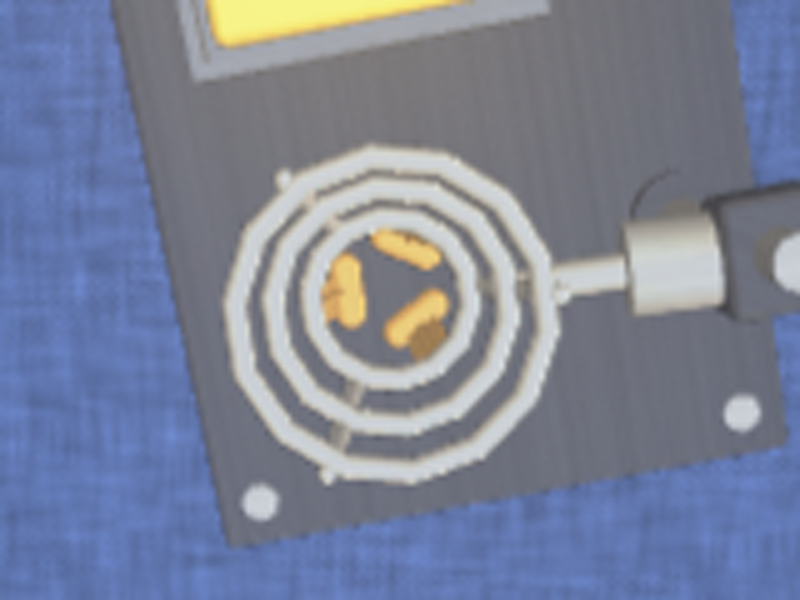

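The crop shows the three rings nearly concentric around crop (392,300), with the leaves inside. I'll fit circles to the depth points of each ring.

Run:
```python
from h import *
import pickle
def fit(q):
    for _ in range(4):
        A=np.c_[2*q,np.ones(len(q))]; s=np.linalg.lstsq(A,(q**2).sum(1),rcond=None)[0]; r=np.sqrt(s[2]+s[:2]@s[:2]); e=np.abs(np.linalg.norm(q-s[:2],axis=1)-r); q=q[e<max(.0025,np.percentile(e,70))] if _<3 else q
    return s[:2].round(4),r.round(4),len(q)
for f in('w1.pkl','w2.pkl'):
    g=pickle.load(open(f,'rb')); c=cloud(g); z=c[...,2]; C=np.array([.473,-.171])
    hsv=cv2.cvtColor(g[0],cv2.COLOR_RGB2HSV)
    for lo,hi,r0 in((.098,.111,.0135),(.112,.126,.019),(.127,.141,.024)):
        for _ in range(3):
            d=np.linalg.norm(c[...,:2]-C,axis=-1); m=(g[1]>0)&(abs(d-r0)<.004)&(z>lo)&(z<hi)&(hsv[...,1]<70)
            cc,r,n=fit(c[m][:,:2].astype(float)); C=cc
        print(f,cc,r,n,'ztop',np.percentile(z[m],[10,50,80,90,95]).round(4))
g=pickle.load(open('w2.pkl','rb'));c=cloud(g);print('table',np.median(c[(abs(c[...,2])<.01)][:,2]),)
```

```text
w1.pkl [ 0.4708 -0.1718] 0.0134 228 ztop [0.1037 0.105  0.1058 0.1062 0.1068]
w1.pkl [ 0.4709 -0.1717] 0.0188 339 ztop [0.1186 0.1199 0.1207 0.1212 0.1216]
w1.pkl [ 0.4707 -0.1709] 0.0242 634 ztop [0.1336 0.1348 0.1355 0.1358 0.1361]
w2.pkl [ 0.4709 -0.1713] 0.0137 473 ztop [0.1037 0.1048 0.1055 0.1059 0.1066]
w2.pkl [ 0.4709 -0.1713] 0.0192 738 ztop [0.1186 0.1198 0.1205 0.1209 0.1212]
w2.pkl [ 0.4709 -0.1713] 0.0242 1023 ztop [0.1336 0.1347 0.1354 0.1357 0.136 ]
table 0.0014526992057390005
```

The cage axis is at (0.471, −0.1713) and the lowest ring is at about z = 0.103. Now to the rack.

>>> send_rows:
  rows:
    - [1,0.15,-0.2,0,0.65]
    - [1,0.15,-0.2,0,0.65]
    - [1,0.15,-0.2,0,0.65]
    - [1,0.15,-0.2,0,0.65]
    - [1,0.15,0,0,0.65]
    - [1,0.15,0,0,0.65]
    - [1,0.15,0,0,0.65]
    - [1,0.15,0,0,0.65]

```text
t: 4.8
ee_pos: [0.5046, 0.0327, 0.3616]
ee_rot: [[-0.007, 1.0, 0.0], [1.0, 0.007, 0.002], [0.002, 0.0, -1.0]]
contact_force: [0.2, 0.1, 1.0]
width: 0.0594
grasp_force: 0.0
```

>>> send_rows:
  rows:
    - [1,0,0,0,0.65]
    - [1,0,0,0,0.65]
    - [1,0,0,0,0.65]
    - [0.5,0,0,0,0.65]
    - [0,0,0,0.09,0.65]
    - [0,0,0,0,0.65]
    - [0,0,0,0,0.65]

```text
t: 5.5
ee_pos: [0.5044, 0.1343, 0.3614]
ee_rot: [[0.084, 0.996, 0.0], [0.996, -0.084, 0.0], [0.0, 0.0, -1.0]]
contact_force: [1.0, -0.6, -0.4]
width: 0.0597
grasp_force: 0.0
```

Run:
```python
from h import *
import pickle
go(.506,.1765,.36)
g=grab('wrist'); pickle.dump(g,open('w3.pkl','wb')); cv2.imwrite('pics/w3.png',cv2.cvtColor(g[0],cv2.COLOR_RGB2BGR))
c=cloud(g); z=c[...,2]; hsv=cv2.cvtColor(g[0],cv2.COLOR_RGB2HSV)
d=np.linalg.norm(c[...,:2]-np.array([.506,.1765]),axis=-1)
m=(d<.03)&(g[1]>0)
print(np.histogram(z[m&(z>.1)],np.arange(.1,.21,.005)))
for lo,hi in((.1,.12),(.12,.14),(.14,.16),(.16,.18),(.18,.2)):
    q=c[m&(z>lo)&(z<hi)]
    if len(q)>10: print(lo,len(q),cv2.minEnclosingCircle((q[:,:2]*1000).astype(np.float32)),np.median(q,0))
u,v=g[2][0,2],0
```

```text
t 5.5 pos [0.5044 0.1343 0.3614] yaw -4.81 tilt [ 1.e-04  1.e-04 -1.e+00] F [ 1.02 -0.56 -0.41] w 0.0597 shift [ 1.407 -0.065  0.046] turn 0.0033
(array([102,   0,   4,   4,  32,   8,   7,   3,   6,  15,   4,   6,  11,
         9,  10,  11,  10,  43, 478, 385,   0]), array([0.1  , 0.105, 0.11 , 0.115, 0.12 , 0.125, 0.13 , 0.135, 0.14 ,
       0.145, 0.15 , 0.155, 0.16 , 0.165, 0.17 , 0.175, 0.18 , 0.185,
       0.19 , 0.195, 0.2  , 0.205]))
0.1 110 ((505.2633972167969, 177.90121459960938), 14.001890182495117) [0.50703315 0.18603529 0.10246083]
0.12 50 ((505.0052795410156, 178.55514526367188), 11.807551383972168) [0.50709758 0.18618013 0.12239094]
0.14 31 ((503.6904602050781, 180.72906494140625), 11.138216972351074) [0.50572302 0.18619141 0.14747012]
0.16 41 ((505.10614013671875, 181.9735870361328), 10.11603832244873) [0.50665635 0.18619996 0.17049534]
0.18 916 ((504.7817077636719, 175.77952575683594), 11.897737503051758) [0.50484466 0.1764866  0.19415212]
```

View pics/w3.png

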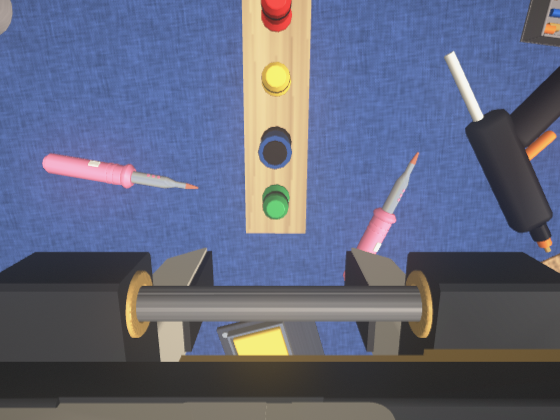

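The wrist view shows the blue iron upright in the second hole at about (275,150), with its neighbours clear of the closing direction. Descending to grasp.

>>> send_rows:
  rows:
    - [1,0,0,0,0.65]
    - [0.41,-0.1,0,0,0.65]
    - [0,0,0,0,0.65]
    - [0,0,0,0,0.65]

```text
t: 5.95
ee_pos: [0.5052, 0.176, 0.3612]
ee_rot: [[0.086, 0.996, -0.0], [0.996, -0.086, -0.001], [-0.001, -0.0, -1.0]]
contact_force: [0.1, -0.6, 0.5]
width: 0.0596
grasp_force: 0.0
```

>>> send_rows:
  rows:
    - [0,0,1,0,0.65]
    - [0,0,1,0,0.65]
    - [0,0,1,0,0.65]
    - [0,0,1,0,0.65]
    - [0,0,0.5,0,0.65]
    - [0,0,0.5,0,0.65]
    - [0,0,0,0,0.65]
    - [0,0,0,0,0.65]

```text
t: 6.75
ee_pos: [0.5055, 0.1759, 0.2117]
ee_rot: [[0.087, 0.996, 0.0], [0.996, -0.087, -0.0], [-0.0, 0.0, -1.0]]
contact_force: [0.8, -0.2, 0.7]
width: 0.0598
grasp_force: 0.0
```

```bash
python3 -c "
from h import *
go(.505,.1765,.2117)"
```

```text
t 6.75 pos [0.5055 0.1759 0.2117] yaw -5.0 tilt [ 2.e-04 -3.e-04 -1.e+00] F [ 0.8  -0.21  0.66] w 0.0598 shift [ 0.02  -0.018  0.001] turn -0.0
```

>>> send_rows:
  rows:
    - [0,0,0,0,0]
    - [0,0,0,0,0]
    - [0,0,0,0,0]
    - [0,0,0,0,0]
    - [0,0,0,0,0]
    - [0,0,0,0,0]
    - [0,0,0,0,0]
    - [0,0,0,0,0]

```text
t: 7.55
ee_pos: [0.5053, 0.177, 0.2113]
ee_rot: [[0.086, 0.996, 0.0], [0.996, -0.086, 0.0], [0.0, 0.0, -1.0]]
contact_force: [0.1, 0.9, 2.7]
width: 0.0235
grasp_force: 30.0
```

>>> send_rows:
  rows:
    - [0,0,-0.2,0,0]
    - [0,0,-0.5,0,0]
    - [0,0,-1,0,0]
    - [0,0,-1,0,0]
    - [0,0,-1,0,0]
    - [0,0,-1,0,0]
    - [0,0,-1,0,0]
    - [0,0,-0.3,0,0]

```text
t: 8.35
ee_pos: [0.5062, 0.1766, 0.3942]
ee_rot: [[0.086, 0.996, 0.004], [0.996, -0.086, 0.002], [0.002, 0.003, -1.0]]
contact_force: [0.3, -1.2, -1.3]
width: 0.0232
grasp_force: 30.0
```

```bash
python3 -c "
from h import *
go(.471,-.1713,.39)"
```

```text
t 8.35 pos [0.5062 0.1766 0.3942] yaw -4.96 tilt [ 0.0035  0.0019 -1.    ] F [ 0.25 -1.18 -1.33] w 0.0232 shift [-11.656  -0.167   0.113] turn 0.0007
```

>>> send_rows:
  rows:
    - [-0.5,0,0,0,0]
    - [-1,0,0,0,0]
    - [-1,0,0,0,0]
    - [-1,0,0,0,0]
    - [-1,0,0,0,0]
    - [-1,0,0,0,0]
    - [-1,0,0,0,0]
    - [-1,0,0,0,0]

```text
t: 9.15
ee_pos: [0.4843, -0.0494, 0.3896]
ee_rot: [[0.087, 0.996, -0.002], [0.996, -0.087, -0.0], [-0.0, -0.002, -1.0]]
contact_force: [-0.0, 0.2, -1.2]
width: 0.0237
grasp_force: 30.0
```

>>> send_rows:
  rows:
    - [-1,-0.17,0,0,0]
    - [-1,0,0,0,0]
    - [-1,0,0,0,0]
    - [-0.7,0,0,0,0]
    - [-0.45,0,0,0,0]
    - [0,0,0,0,0]
    - [0,0,0,0,0]
    - [0,0,0,0,0]

```text
t: 9.95
ee_pos: [0.4699, -0.1699, 0.3905]
ee_rot: [[0.085, 0.996, -0.001], [0.996, -0.085, 0.001], [0.0, -0.001, -1.0]]
contact_force: [0.1, -0.2, -1.7]
width: 0.0236
grasp_force: 30.0
```

Run:
```python
from h import *
go(.471,-.1713,.39)
F=[]
for n in('scene','wrist','top'):
    g=grab(n); c=cloud(g); z=c[...,2]; s=bot.read_state(); F.append(s['contact_force'])
    if n=='scene': cv2.imwrite('pics/s2.png',cv2.cvtColor(cv2.resize(g[0][60:240,140:380],None,fx=3.3,fy=3.3,interpolation=cv2.INTER_CUBIC)[:600,:800],cv2.COLOR_RGB2BGR))
    d=np.linalg.norm(c[...,:2]-s['ee_pos'][:2],axis=-1)
    for lo in np.arange(.17,.34,.02):
        q=c[(g[1]>0)&(d<.03)&(z>lo)&(z<lo+.02)]
        if len(q)>8: print(n,lo.round(2),len(q),((q.min(0)+q.max(0))/2).round(4),np.median(q,0).round(4),np.ptp(q,0).round(4),'minz',q[:,2].min().round(4))
print(np.mean(F,0))
```

```text
t 9.95 pos [ 0.4699 -0.1699  0.3905] yaw -4.87 tilt [-1.1e-03  5.0e-04 -1.0e+00] F [ 0.09 -0.16 -1.75] w 0.0236 shift [-0.043  0.039  0.018] turn 0.0023
scene 0.19 9 [ 0.4743 -0.167   0.2032] [ 0.4736 -0.1667  0.2029] [0.0064 0.0042 0.0112] minz 0.1976
scene 0.21 17 [ 0.4746 -0.167   0.2206] [ 0.4736 -0.166   0.2217] [0.0058 0.011  0.0179] minz 0.2116
scene 0.23 30 [ 0.4763 -0.1667  0.2403] [ 0.4757 -0.166   0.2406] [0.0113 0.013  0.0171] minz 0.2317
scene 0.25 35 [ 0.4744 -0.1662  0.2599] [ 0.4764 -0.1645  0.2594] [0.0117 0.0126 0.0194] minz 0.2502
scene 0.27 61 [ 0.4763 -0.1664  0.2804] [ 0.4794 -0.1608  0.2804] [0.0237 0.0269 0.0183] minz 0.2713
scene 0.29 65 [ 0.4752 -0.1652  0.3   ] [ 0.4802 -0.1624  0.2994] [0.0211 0.0202 0.0198] minz 0.2901
scene 0.31 63 [ 0.4743 -0.1658  0.32  ] [ 0.4788 -0.1597  0.3193] [0.0395 0.0267 0.0196] minz 0.3102
scene 0.33 118 [ 0.4728 -0.1674  0.34  ] [ 0.4768 -0.1585  0.3397] [0.0541 0.0289 0.0197] minz 0.3302
wrist 0.21 28 [ 0.4695 -0.169   0.216 ] [ 0.4697 -0.1678  0.2149] [0.0066 0.0036 0.0107] minz 0.2107
wrist 0.23 98 [ 0.4697 -0.1665  0.242 ] [ 0.4704 -0.1646  0.242 ] [0.0129 0.0055 0.0159] minz 0.234
wrist 0.27 555 [ 0.4694 -0.1662  0.2833] [ 0.4703 -0.1606  0.2821] [0.0283 0.019  0.0133] minz 0.2766
wrist 0.29 551 [ 0.4697 -0.1658  0.3001] [ 0.4709 -0.1605  0.3011] [0.0244 0.0151 0.0199] minz 0.2901
wrist 0.31 810 [ 0.4709 -0.1647  0.32  ] [ 0.4704 -0.1607  0.3223] [0.0366 0.0141 0.02  ] minz 0.31
wrist 0.33 2070 [ 0.4706 -0.164   0.34  ] [ 0.4709 -0.1604  0.3406] [0.0468 0.0144 0.02  ] minz 0.33
[-0.01996441 -0.74849797 -1.57752204]
```

View pics/s2.png

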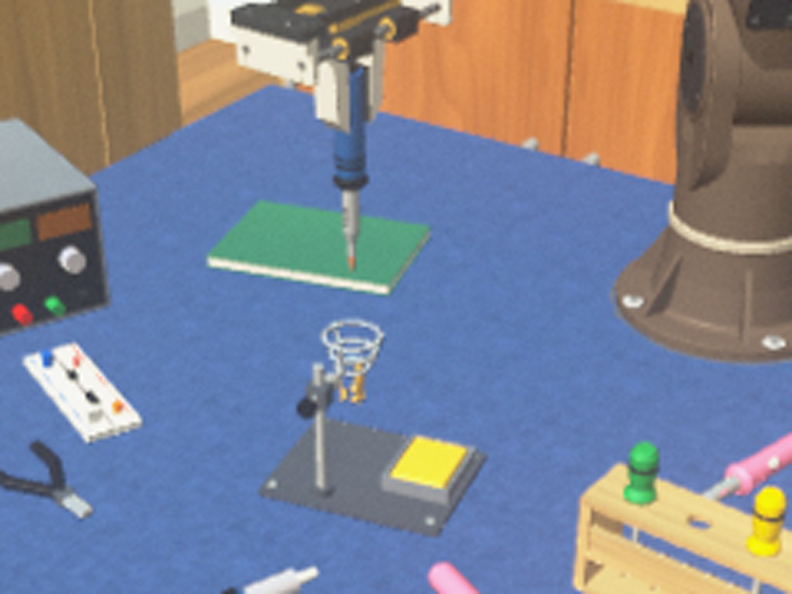

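The scene view shows the iron upright in the gripper, tip at crop (351,268), above the cage at (352,330). The two pink look-alikes have toppled on their own; the early wrist views, taken before I reached the rack, already show them lying. I'll centre over the cage and lower in stages.

>>> send_rows:
  rows:
    - [0,0.03,0.5,0,0]
    - [0,0,0.7,0,0]
    - [0,0,0.7,0,0]
    - [0,0,0.6,0,0]
    - [0,0,0.2,0,0]
    - [0,0,0,0,0]
    - [0,0,0,0,0]
    - [0,0,0,0,0]

```text
t: 10.9
ee_pos: [0.4715, -0.1711, 0.3111]
ee_rot: [[0.086, 0.996, 0.002], [0.996, -0.086, -0.0], [-0.0, 0.002, -1.0]]
contact_force: [-0.3, 0.5, -1.3]
width: 0.0237
grasp_force: 30.0
```

>>> send_rows:
  rows:
    - [0,0,0.3,0,0]
    - [0,0,0.3,0,0]
    - [0,0,0.3,0,0]
    - [0,0,0.3,0,0]
    - [0,0,0.3,0,0]
    - [0,0,0,0,0]
    - [0,0,0,0,0]
    - [0,0,0,0,0]

```text
t: 11.7
ee_pos: [0.4713, -0.1711, 0.2655]
ee_rot: [[0.086, 0.996, 0.001], [0.996, -0.086, -0.0], [-0.0, 0.001, -1.0]]
contact_force: [0.2, 0.1, -0.8]
width: 0.0236
grasp_force: 30.0
```

```bash
python3 -c "
from h import *
go(.471,-.1713,.2227)"
```

```text
t 11.7 pos [ 0.4713 -0.1711  0.2655] yaw -4.94 tilt [ 5.e-04 -2.e-04 -1.e+00] F [ 0.2   0.07 -0.76] w 0.0236 shift [-0.006 -0.009  1.428] turn 0.001
```

>>> send_rows:
  rows:
    - [0,0,0.1,0,0]
    - [0,0,0.1,0,0]
    - [0,0,0.1,0,0]
    - [0,0,0.1,0,0]
    - [0,0,0.1,0,0]
    - [0,0,0,0,0]
    - [0,0,0,0,0]

```text
t: 12.4
ee_pos: [0.471, -0.1709, 0.2501]
ee_rot: [[0.086, 0.996, -0.0], [0.996, -0.086, -0.0], [-0.0, -0.0, -1.0]]
contact_force: [0.7, 0.1, -1.1]
width: 0.0235
grasp_force: 30.0
```

>>> send_rows:
  rows:
    - [0,0,0.1,0,0]
    - [0,0,0.1,0,0]
    - [0,0,0,0,0]
    - [0,0,0,0,0]

```text
t: 12.8
ee_pos: [0.471, -0.171, 0.2441]
ee_rot: [[0.086, 0.996, -0.0], [0.996, -0.086, 0.0], [-0.0, -0.0, -1.0]]
contact_force: [0.2, 0.2, -1.5]
width: 0.0235
grasp_force: 30.0
```

>>> send_rows:
  rows:
    - [0,0,0.1,0,0]
    - [0,0,0.1,0,0]
    - [0,0,0,0,0]
    - [0,0,0,0,0]

```text
t: 13.2
ee_pos: [0.4711, -0.1709, 0.2381]
ee_rot: [[0.086, 0.996, 0.0], [0.996, -0.086, -0.0], [-0.0, 0.0, -1.0]]
contact_force: [1.5, 0.3, -1.7]
width: 0.0234
grasp_force: 30.0
```

>>> send_rows:
  rows:
    - [0,0,0.05,0,0]
    - [0,0,0.05,0,0]
    - [0,0,0,0,0]
    - [0,0,0,0,0]

```text
t: 13.6
ee_pos: [0.4711, -0.1709, 0.2352]
ee_rot: [[0.086, 0.996, 0.0], [0.996, -0.086, 0.0], [0.0, 0.0, -1.0]]
contact_force: [1.6, 0.5, -0.4]
width: 0.0236
grasp_force: 30.0
```

>>> send_rows:
  rows:
    - [0,0,0.05,0,0]
    - [0,0,0.05,0,0]
    - [0,0,0,0,0]
    - [0,0,0,0,0]

```text
t: 14.0
ee_pos: [0.4711, -0.171, 0.2323]
ee_rot: [[0.086, 0.996, 0.0], [0.996, -0.086, -0.0], [-0.0, 0.0, -1.0]]
contact_force: [1.2, 0.6, 0.3]
width: 0.0237
grasp_force: 30.0
```

```bash
python3 -c "
from h import *
go(.471,-.1713,.2227)
F=[]
for i in range(6): viewer.get_image('wrist'); F.append(bot.read_state()['contact_force'])
print(np.mean(F,0),np.std(F,0))"
```

```text
t 14.0 pos [ 0.4711 -0.171   0.2323] yaw -4.93 tilt [ 2.e-04 -1.e-04 -1.e+00] F [1.17 0.59 0.27] w 0.0237 shift [-0.011 -0.004  0.318] turn 0.0011
[1.10882098 0.18713169 0.24856145] [0.34311245 0.7612536  0.5063248 ]
```

The leaves push about 1 N towards +x, so I'll shift about 1 mm that way and keep going.

>>> send_rows:
  rows:
    - [0,0.03,0.05,0,0]
    - [0,0,0.05,0,0]
    - [0,0,0,0,0]
    - [0,0,0,0,0]

```text
t: 14.7
ee_pos: [0.4716, -0.1708, 0.2288]
ee_rot: [[0.086, 0.996, -0.001], [0.996, -0.086, 0.0], [0.0, -0.001, -1.0]]
contact_force: [-0.7, 0.4, -3.1]
width: 0.0237
grasp_force: 30.0
```

>>> send_rows:
  rows:
    - [0,0,0.05,0,0]
    - [0,0,0.05,0,0]
    - [0,0,0,0,0]
    - [0,0,0,0,0]

```text
t: 15.1
ee_pos: [0.4718, -0.171, 0.2262]
ee_rot: [[0.086, 0.996, -0.0], [0.996, -0.086, 0.0], [0.0, -0.0, -1.0]]
contact_force: [0.2, 0.5, 0.6]
width: 0.0236
grasp_force: 30.0
```

```bash
cat > f.py <<'E'
from h import *
go(.471,-.1713,.2227)
F=[]
for i in range(6): viewer.get_image('wrist'); F.append(bot.read_state()['contact_force'])
print(np.mean(F,0),np.std(F,0))
E
python3 f.py
```

```text
t 15.1 pos [ 0.4718 -0.171   0.2262] yaw -4.94 tilt [-2.e-04  1.e-04 -1.e+00] F [0.18 0.47 0.64] w 0.0236 shift [-0.013 -0.027  0.116] turn 0.0011
[0.18161175 0.83709641 0.03009323] [0.42157806 0.67102705 0.49285341]
```

>>> send_rows:
  rows:
    - [0.015,0,0.04,0,0]
    - [0,0,0,0,0]
    - [0,0,0,0,0]

```text
t: 15.7
ee_pos: [0.472, -0.1706, 0.225]
ee_rot: [[0.086, 0.996, 0.0], [0.996, -0.086, -0.0], [-0.0, 0.0, -1.0]]
contact_force: [-0.9, 1.2, -0.4]
width: 0.0234
grasp_force: 30.0
```

>>> send_rows:
  rows:
    - [0,0,0.03,0,0]
    - [0,0,0,0,0]
    - [0,0,0,0,0]

```text
t: 16.0
ee_pos: [0.472, -0.1706, 0.2241]
ee_rot: [[0.086, 0.996, 0.0], [0.996, -0.086, -0.0], [-0.0, 0.0, -1.0]]
contact_force: [0.2, 0.3, 0.7]
width: 0.0234
grasp_force: 30.0
```

```bash
python3 f.py
```

```text
t 16.0 pos [ 0.472  -0.1706  0.2241] yaw -4.94 tilt [ 1.e-04 -0.e+00 -1.e+00] F [0.18 0.29 0.7 ] w 0.0234 shift [-0.027 -0.032  0.047] turn 0.0011
[0.0473337  0.16740737 0.56798671] [0.35339082 0.27262674 0.26570934]
```

Laterally centred. Pushing on in steps of about 0.6 mm.

>>> send_rows:
  rows:
    - [0,0,0.02,0,0]
    - [0,0,0,0,0]
    - [0,0,0,0,0]

```text
t: 16.6
ee_pos: [0.472, -0.1706, 0.2235]
ee_rot: [[0.086, 0.996, 0.0], [0.996, -0.086, -0.0], [-0.0, 0.0, -1.0]]
contact_force: [0.8, 1.0, 1.3]
width: 0.0235
grasp_force: 30.0
```

>>> send_rows:
  rows:
    - [0,0,0.02,0,0]
    - [0,0,0,0,0]
    - [0,0,0,0,0]

```text
t: 16.9
ee_pos: [0.472, -0.1706, 0.2229]
ee_rot: [[0.086, 0.996, -0.0], [0.996, -0.086, 0.0], [0.0, -0.0, -1.0]]
contact_force: [-0.1, 1.0, 0.9]
width: 0.0237
grasp_force: 30.0
```

```bash
python3 f.py
```

```text
t 16.9 pos [ 0.472  -0.1706  0.2229] yaw -4.93 tilt [-0.  0. -1.] F [-0.12  1.04  0.93] w 0.0237 shift [-0.028 -0.03   0.006] turn 0.0012
[0.08178365 0.49727864 0.75552338] [0.49360209 0.62416221 0.39487407]
```

>>> send_rows:
  rows:
    - [0,0,0.02,0,0]
    - [0,0,0,0,0]
    - [0,0,0,0,0]

```text
t: 17.5
ee_pos: [0.472, -0.1706, 0.2223]
ee_rot: [[0.086, 0.996, 0.0], [0.996, -0.086, -0.0], [-0.0, 0.0, -1.0]]
contact_force: [-0.5, 0.3, 1.1]
width: 0.0235
grasp_force: 30.0
```

>>> send_rows:
  rows:
    - [0,0,0.02,0,0]
    - [0,0,0,0,0]
    - [0,0,0,0,0]

```text
t: 17.8
ee_pos: [0.472, -0.1705, 0.2217]
ee_rot: [[0.086, 0.996, -0.0], [0.996, -0.086, 0.0], [0.0, -0.0, -1.0]]
contact_force: [0.1, 0.5, 1.1]
width: 0.0236
grasp_force: 30.0
```

```bash
python3 f.py
```

```text
t 17.8 pos [ 0.472  -0.1705  0.2217] yaw -4.93 tilt [-0.  0. -1.] F [0.11 0.53 1.09] w 0.0236 shift [-0.028 -0.03  -0.033] turn 0.0012
[-0.03313646  0.05574667  0.63829949] [0.56823004 0.65364916 0.24293149]
```

>>> send_rows:
  rows:
    - [0,0,0.02,0,0]
    - [0,0,0,0,0]
    - [0,0,0,0,0]

```text
t: 18.4
ee_pos: [0.472, -0.1706, 0.2211]
ee_rot: [[0.086, 0.996, -0.0], [0.996, -0.086, 0.0], [0.0, -0.0, -1.0]]
contact_force: [0.2, 0.6, 1.7]
width: 0.0237
grasp_force: 30.0
```

>>> send_rows:
  rows:
    - [0,0,0.02,0,0]
    - [0,0,0,0,0]
    - [0,0,0,0,0]

```text
t: 18.7
ee_pos: [0.4719, -0.1705, 0.2205]
ee_rot: [[0.086, 0.996, -0.0], [0.996, -0.086, 0.0], [0.0, -0.0, -1.0]]
contact_force: [-0.0, 0.2, 0.8]
width: 0.0236
grasp_force: 30.0
```

```bash
python3 f.py
```

```text
t 18.7 pos [ 0.4719 -0.1705  0.2205] yaw -4.93 tilt [-1.e-04  1.e-04 -1.e+00] F [-0.02  0.21  0.85] w 0.0236 shift [-0.028 -0.029 -0.074] turn 0.0012
[0.32751751 0.26237457 0.82069555] [0.41925421 0.40879876 0.32362252]
```

>>> send_rows:
  rows:
    - [0,0,0.02,0,0]
    - [0,0,0,0,0]
    - [0,0,0,0,0]

```text
t: 19.3
ee_pos: [0.472, -0.1705, 0.2199]
ee_rot: [[0.086, 0.996, 0.0], [0.996, -0.086, -0.0], [0.0, 0.0, -1.0]]
contact_force: [-0.1, 0.9, 0.5]
width: 0.0233
grasp_force: 30.0
```

Run:
```python
exec(open('f.py').read())
g=grab('scene'); print([proj(g,(.472,-.1706,z)).round(1) for z in(.1,.18)])
cv2.imwrite('pics/s3.png',cv2.cvtColor(cv2.resize(g[0][115:235,190:310],None,fx=5,fy=5,interpolation=cv2.INTER_CUBIC),cv2.COLOR_RGB2BGR))
g=grab('wrist');c=cloud(g);z=c[...,2];d=np.linalg.norm(c[...,:2]-[.472,-.1706],axis=-1);hsv=cv2.cvtColor(g[0],cv2.COLOR_RGB2HSV)
b=(d<.02)&(g[1]>0)&(z>.08)
for lo in np.arange(.09,.14,.003):
    m=b&(z>=lo)&(z<lo+.003)
    if m.sum(): print(lo.round(3),m.sum(),np.median(g[0][m],0),np.percentile(c[m][:,1],95).round(4),d[m].max().round(4))
```

```text
t 19.3 pos [ 0.472  -0.1705  0.2199] yaw -4.93 tilt [ 1.e-04 -0.e+00 -1.e+00] F [-0.05  0.87  0.52] w 0.0233 shift [-0.028 -0.032 -0.093] turn 0.0012
[-0.04265123  0.07972575  0.9603671 ] [0.47476827 0.57521318 0.55835956]
[array([246.3, 170.6]), array([245.8, 146.1])]
0.102 87 [196. 195. 189.] -0.1595 0.0167
0.105 78 [151.5 151.5 151.5] -0.1576 0.0164
0.108 199 [65. 64. 66.] -0.1576 0.0159
0.111 266 [67. 67. 69.] -0.1587 0.0159
0.114 47 [65. 78. 98.] -0.1598 0.0118
0.117 342 [213. 215. 210.] -0.1536 0.02
0.12 209 [217. 219. 218.] -0.1535 0.02
0.123 121 [66. 69. 74.] -0.1593 0.0126
0.126 27 [62. 65. 70.] -0.1593 0.0127
0.129 159 [67. 74. 84.] -0.1594 0.0126
0.132 81 [ 64.  79. 102.] -0.1596 0.0119
0.135 77 [ 63.  79. 103.] -0.1597 0.0118
0.138 90 [ 63.  78. 102.] -0.1597 0.0131
```

View pics/s3.png

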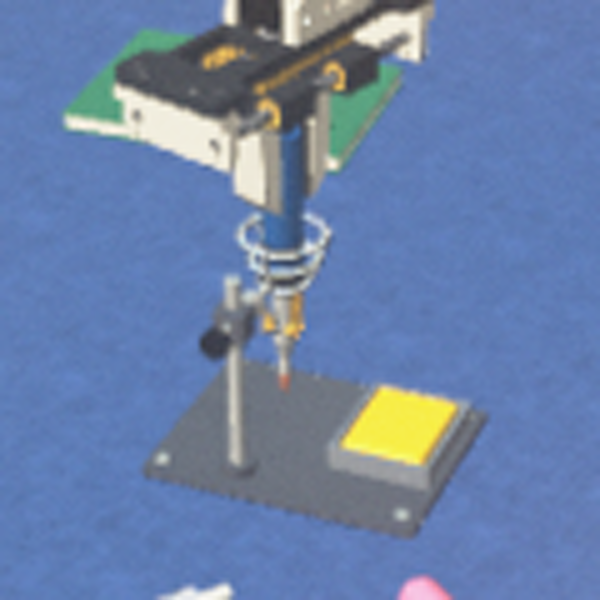

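The scene crop shows the collar at (285,280), just at the lowest ring, with the barrel between the leaves. I'll keep pushing gently.

>>> send_rows:
  rows:
    - [0,0,0.02,0,0]
    - [0,0,0,0,0]
    - [0,0,0,0,0]

```text
t: 20.0
ee_pos: [0.472, -0.1706, 0.2194]
ee_rot: [[0.086, 0.996, 0.0], [0.996, -0.086, 0.0], [0.0, 0.0, -1.0]]
contact_force: [0.2, 1.2, 2.4]
width: 0.0233
grasp_force: 30.0
```

>>> send_rows:
  rows:
    - [0,0,0.02,0,0]
    - [0,0,0,0,0]
    - [0,0,0,0,0]

```text
t: 20.3
ee_pos: [0.472, -0.1706, 0.2188]
ee_rot: [[0.086, 0.996, 0.0], [0.996, -0.086, 0.0], [0.0, 0.0, -1.0]]
contact_force: [-0.8, 0.3, 4.8]
width: 0.0237
grasp_force: 30.0
```

```bash
python3 f.py
```

```text
t 20.3 pos [ 0.472  -0.1706  0.2188] yaw -4.93 tilt [ 2.e-04  0.e+00 -1.e+00] F [-0.75  0.35  4.81] w 0.0237 shift [-0.026 -0.032 -0.129] turn 0.0011
[-0.45442613  0.58788546  4.87332407] [0.25777365 0.48157682 0.68347706]
```

The force is rising, so the collar has met the ring. One small further push of about 0.5 mm.

>>> send_rows:
  rows:
    - [0,0,0.015,0,0]
    - [0,0,0,0,0]
    - [0,0,0,0,0]

```text
t: 20.9
ee_pos: [0.472, -0.1706, 0.2184]
ee_rot: [[0.086, 0.996, 0.0], [0.996, -0.086, 0.0], [0.0, 0.0, -1.0]]
contact_force: [-0.5, 1.0, 6.9]
width: 0.0231
grasp_force: 30.0
```

```bash
python3 f.py
```

```text
t 20.9 pos [ 0.472  -0.1706  0.2184] yaw -4.93 tilt [ 2.e-04  0.e+00 -1.e+00] F [-0.51  0.99  6.91] w 0.0231 shift [-0.026 -0.033 -0.144] turn 0.0011
[-0.734759    0.83144961  6.54951491] [0.39416588 0.43520055 0.34799508]
```

It is home, with about 8 N of push. Releasing and retreating upward.

>>> send_rows:
  rows:
    - [0,0,0,0,0.65]
    - [0,0,0,0,0.65]
    - [0,0,0,0,0.65]
    - [0,0,0,0,0.65]
    - [0,0,0,0,0.65]
    - [0,0,0,0,0.65]

```text
t: 21.8
ee_pos: [0.472, -0.1705, 0.2182]
ee_rot: [[0.086, 0.996, -0.0], [0.996, -0.086, 0.0], [0.0, -0.0, -1.0]]
contact_force: [-0.0, -0.5, -0.2]
width: 0.0589
grasp_force: 0.0
```

>>> send_rows:
  rows:
    - [0,0,-0.5,0,0.65]
    - [0,0,-1,0,0.65]
    - [0,0,-1,0,0.65]
    - [0,0,-1,0,0.65]
    - [0,0,-1,0,0.65]
    - [-1,0,-0.5,0,0.65]
    - [-1,0,0,0,0.65]
    - [0,0,0,0,0.65]

```text
t: 22.6
ee_pos: [0.4657, -0.2343, 0.3693]
ee_rot: [[0.091, 0.996, 0.002], [0.996, -0.091, -0.002], [-0.002, 0.002, -1.0]]
contact_force: [0.7, -0.4, -0.1]
width: 0.0595
grasp_force: 0.0
```

Run:
```python
from h import *
go(.471,-.1713,.3)
g=grab('wrist');c=cloud(g);z=c[...,2];d=np.linalg.norm(c[...,:2]-[.472,-.1706],axis=-1)
cv2.imwrite('pics/w4.png',cv2.cvtColor(g[0],cv2.COLOR_RGB2BGR))
b=(d<.03)&(g[1]>0)
m=b&(z>.195); print('zmax',np.percentile(z[b],[95,99]),)
for lo in np.arange(.1,.215,.006):
    q=c[b&(d<.0165)&(z>=lo)&(z<lo+.006)]
    if len(q)>5: print(lo.round(3),len(q),((q.min(0)+q.max(0))/2).round(4),np.ptp(q,0).round(4))
```

```text
t 22.6 pos [ 0.4657 -0.2343  0.3693] yaw -5.22 tilt [ 0.0017 -0.0022 -1.    ] F [ 0.69 -0.41 -0.12] w 0.0595 shift [ 2.113 -0.018  2.304] turn -0.0039
zmax [0.20410209 0.20491904]
0.1 58 [ 0.4734 -0.1681  0.1038] [0.0269 0.0239 0.0038]
0.106 33 [ 0.4744 -0.1656  0.1089] [0.0264 0.0163 0.0056]
0.112 9 [ 0.4803 -0.1649  0.1173] [0.0156 0.021  0.0013]
0.118 24 [ 0.4794 -0.1652  0.1197] [0.0173 0.0219 0.0033]
0.196 459 [ 0.4702 -0.1714  0.1995] [0.0232 0.0232 0.0049]
0.202 486 [ 0.4702 -0.1713  0.204 ] [0.0163 0.0164 0.0037]
```

View pics/w4.png

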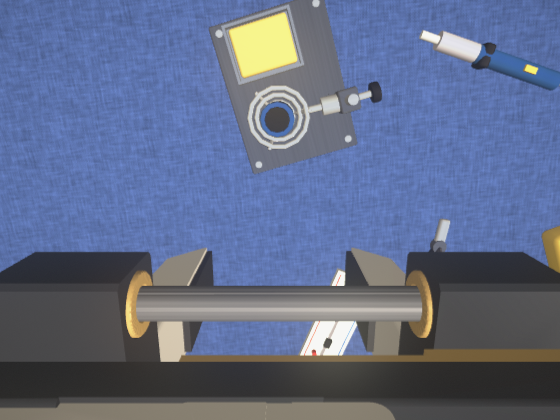

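The wrist view shows the iron standing centred in the cage at (277,118). Its top is at about z = 0.2045, so the collar is at about 0.1025, level with the lowest ring (about 0.103). The handle is within 1 mm of the cage axis, so I'm handing in.

```bash
python3 -c "
from plant import sign_off
print(sign_off())"
```

```text
the job is handed in; nothing more can be done
None
```

The iron is in its stand, collar level with the lowest ring to within about 1 mm by my measurement and upright, released after about 8 N of push; I handed the job in at about 23 s, no verdict was returned.

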